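# Empty the used vials into the bayonet-lid drum

## Robot

A 7-joint arm with a two-finger parallel gripper is mounted at the origin on the work surface. World frame = base frame: x ahead of the robot, y to its left, z up, the work surface at z = 0. Lengths are in m, angles in degrees, forces in N, time in s.
With the tool pointing down it reaches from about 0.425 to 0.875 m from the base axis. Payload 4.7 kg.
Tool frame: the origin (TCP) lies at the very end of the fingers, on their centre line; the grasp point (between the pads) lies 19 mm behind it; z points along the fingers, y is the line along which they close (so a half turn about z gives the same grasp; the last joint's range is limited). The gripper opens to 87 mm and grips with 3 to 60 N. Pads are 19 mm wide; open, the fingers measure 117 mm over their backs; the gripper's body (75 mm by 190 mm) begins 51 mm behind the grasp point.
Start: joints at [-62.733, 18.392, -4.016, 83.108, 1.295, 78.541, -3.26], TCP at [0.29, 0.582, 0.223] pointing down, gripper open.
Joint ranges: [-163.93, 163.93], [-17.29, 119.83], [-79.2, 71.16], [3.27, 140.29], [-89.18, 269.18], [5.43, 117.66], [-154.24, 154.24]. Speed limits (degrees/s): [147.25, 147.25, 180, 180, 180, 180, 180].

## Interface

Orientations are given as [roll, pitch, yaw] about the fixed x, y, z axes, in that order (R = Rz(yaw) Ry(pitch) Rx(roll)).
In Python, from cell import get_obs, eyes, env gives the robot as it stands.
- The arm moves only by the tool servo_tool, never from a script. Its argument "series" is a list that holds one entry, the list of rows, each a list of 7 numbers: the shift along the tool's x, y, z in units of 300 mm (1.0 is 300 mm), then the turn, a rotation vector about the tool's x, y, z in units of pi rad (1.0 is pi rad), then the opening, from 0 (shut) to 1 (fully open). In form: [[[tx, ty, tz, wx, wy, wz, gripper], ...]]. A call has 1 to 12 rows; each row is the pose to reach, as a shift and turn from the pose commanded when the call began, along the tool's axes at that moment, turning the shorter way round; what a row does not reach only later rows make up. A row lasts 1/12 s, in which the tool goes at most 41.7 mm and 7.16 degrees, less where a joint would pass 70% of its speed; a pose out of reach is approached as far as the arm can. A call with a number of a shift or a turn outside -1 to 1 is refused whole. A call with a gripper value outside its range is refused whole. The fingers move at their own pace and stop on an object; "grip_force" is the grip in N (left out, the last holds). Time passes only in rows, so rows that repeat a pose let the fingers close. It gives the time, the measured TCP pose, the force, the opening and the grip force at its end, in the units of the state.
- get_obs(): the state, without advancing time (a new reading comes with each control period).
- eyes.read_camera(name): name is "side" or "top"; returns a dict with "frame" (420x560x3 uint8, red, green, blue), "depth" (420x560 float32, m along the optical axis (not along the pixel's ray), 0 where there is no reading), "fx", "fy", "cx", "cy" (pixels), "origin" and "rotation" of the camera in the world. Camera axes: x right, y down, z forward; pixel columns grow to the right and rows downward; lengths in m; the calibration is good to about 2 mm. A picture is of the moment at which its call begins.
- env.sign_off(): hands the job in; it is judged then, once.
The state is a dict: "time_s": time; "qpos": joint angles; "joint_velocities": joint speeds; "effort": joint torques, N m; "tool_pos": TCP position; "tool_rot": TCP orientation; "force": force on the tool from outside, world axes, zero at the start; "wrist_torque": the same for the moment, N m; "grip_width": finger opening in m; "grasp_force": force on a finger pad.
Only numpy, scipy, OpenCV 4.12 (cv2) and the standard library are available. Lean on these libraries where they do the work, as an engineer would, in place of code of your own. Each camera call takes 0.05 s, during which the arm holds its last target. There are 200 camera calls.

## Task

Turn the waste drum's lid until its three lugs stand in the notches of the collar, lift it free and lay it flat, bar upwards, in the middle of the black mat. Then pick up the metal tray by its upright tab, tip it over the open drum so that all four vials fall in, and stand the empty tray upright on the bare bench, clear of the drum. Leave the tube rack, the bottle and the slide box where they are.

Things in the scene. Friction and masses are not known exactly. Their poses are not given: they have to be found in the camera images.
- drum: Fixed open waste drum, white with a steel rim; origin at the centre of its underside on the bench, z up. Mouth 120 mm wide inside, 114 mm deep; flat flange 180 mm across, top 120 mm above the bench. On the flange stands a steel collar, 178 mm across, whose 5 mm thick roof overhangs inwards to 72 mm from the axis, 8.5 mm above the flange; collar top 133.5 mm above the bench.
- drum_notch (a point): Middle of one of three like notches, each 30 mm wide, cut right through the drum's collar, at flange height, 77 mm from the drum's axis. They lie at 0, +120 and -120 degrees about z from the drum's x axis; this is the one at 0. Each passes one lid lug with 6 mm room either side.
- lid_bar (a point): Grip point of the lid's black bar, on the lid's axis (z up, x along the bar). Bar 70 mm long, 16 wide, 40 tall above the disc; the point is 14 mm below its top, 26 above the disc, 38 above the underside the lid rests on when laid down. Lid: loose grey disc 132 mm across, 6 thick, about 0.25 kg, with a plug 115 mm across, 6 deep below, 2.5 mm play in the mouth.
- lid_lug (a point): Top of one of the lid's three like lugs, 77 mm from its axis, at 0, +120, -120 degrees about z from the bar's x (this one at 0), each marked by a black rib. Lugs 18 mm wide, 6 thick, reaching 80 mm from the axis. They start trapped under the collar roof (2.5 mm play up), over 25 degrees from any notch. The lid turns either way, no stops; any lug fits any notch; nearest is within 60 degrees.
- mat: Fixed black rubber mat, 200 x 200 x 4 mm, flat on the bench; origin at the centre of its underside. It and the tray lie on opposite sides of the drum, either way round.
- tray_tab (a point): Grip point of the tray's upright black tab, in tray axes (z up, -x to the pouring lip). Loose aluminium tray 110 mm long (x), 56 wide (50 inside), sides 28 high, floor 3 thick, about 0.2 kg. The tab at its rear is 10 mm thick (x), 32 wide (y), 81 high; the point is in its middle, 62 mm above the tray's underside, 19 below the tab's top, 5 mm in front of the rear face.
- tray_lip (a point): Middle of the tray's pouring lip at its -x end: 110 mm in front of and 48 mm below the tab's grip point, 14 mm above the underside. The last 35 mm of floor slopes up to the lip at 18 degrees, which keeps the vials in while the tray is level; they roll out when it is tipped lip-down by more than about 30 degrees.
- vial0_mid (a point): Centre of one of four like capped glass vials, 16 mm across and 40 mm long (along y), 15 g; they start lying side by side across the tray, and roll.
- vial1_mid (a point): Centre of one of four like capped glass vials, 16 mm across and 40 mm long (along y), 15 g; they start lying side by side across the tray, and roll.
- vial2_mid (a point): Centre of one of four like capped glass vials, 16 mm across and 40 mm long (along y), 15 g; they start lying side by side across the tray, and roll.
- vial3_mid (a point): Centre of one of four like capped glass vials, 16 mm across and 40 mm long (along y), 15 g; they start lying side by side across the tray, and roll.
- rack_mid (a point): Centre of a green tube rack with purple-capped tubes, 90 x 200 x 57 mm, caps to 70 mm; a loose bystander.
- bottle_mid (a point): Centre of an amber bottle, 48 mm across and 100 mm tall; a loose bystander.
- slidebox_mid (a point): Centre of a white slide box, 85 x 110 x 34 mm; a loose bystander.

How it is judged (in metres and radians):
On the way, in this order (a step that is already met when the one before it is completed fails the run):
1. the lid is lifted free of the collar (z of lid_bar in the frame of drum above 0.175 m), for 0.1 s.
2. the lid lies flat, bar up, in the middle of the mat (horizontal distance between lid_bar and mat below 0.05 m and height (world z) of lid_bar below 0.047 m and angle between lid_bar's own z axis and vertical below 0.1 rad), for 0.2 s.
3. the tray is tipped over the drum's mouth (angle between tray_tab's own z axis and vertical above 0.5 rad and horizontal distance between tray_lip and drum below 0.08 m and height (world z) of tray_lip above 0.12 m), for 0.1 s.
At the end, for the whole second after the job is handed in: All four vials are inside the drum below its rim (within 60 mm of its axis); the lid lies flat on the mat, bar up, its axis within 50 mm of the mat's centre; the tray stands upright on the bare bench, clear of the drum (all of step 2 and horizontal distance between each of vial0_mid, vial1_mid, vial2_mid, vial3_mid and drum below 0.06 m and height (world z) of each of vial0_mid, vial1_mid, vial2_mid, vial3_mid below 0.115 m and height (world z) of tray_tab between 0.058 and 0.066 m and angle between tray_tab's own z axis and vertical below 0.08 rad and height (world z) of tray_lip below 0.0165 m and horizontal distance between tray_tab and drum above 0.1 m and horizontal distance between tray_lip and drum above 0.09 m); the robot touches nothing.
It fails at once if the rack was pushed more than 30 mm (distance of rack_mid from where it was at the start of the episode above 0.03 m).
It fails at once if the bottle was pushed more than 30 mm (distance of bottle_mid from where it was at the start of the episode above 0.03 m).
It fails at once if the slide box was pushed more than 30 mm (distance of slidebox_mid from where it was at the start of the episode above 0.03 m).
It also fails if it takes over 72 s, if anything falls off the work surface, if the arm or the gripper's body presses on something with over 40 N, if the wrist force passes 120 N, or if a joint passes its speed limit or range.

## Working session

There is one attempt and no reset: what is moved stays moved. The work goes in short steps, Python scripts to look and compute and a tool call to move; the robot and the scene stay as the last step left them, time stands still between calls to the robot, and variables do not carry over. Pictures are saved under pics/ and viewed, at most 10 in all, crops included, and the job is handed in when it is done.

Besides the shell and the picture viewer there is one more tool, called as name(argument=value, ...) on one line, values as JSON. servo_tool: Moves the arm, as the interface text tells. Shifts and turns lie within -1 to 1; 1 stands for 300 mm of shift or pi rad of turn. Its arguments: {"type":"object","properties":{"series":{"type":"array"},"grip_force":{"type":"number"}},"required":["series"]}

```bash
ls; mkdir -p pics
cat > h.py <<'E'
import numpy as np, cv2
from cell import get_obs, eyes, env
def cam(n):
    c=eyes.read_camera(n); return c
def save(c,f): cv2.imwrite('pics/'+f,c['frame'][:,:,::-1])
def cloud(c):
    h,w=c['depth'].shape; u,v=np.meshgrid(np.arange(w),np.arange(h)); d=c['depth']
    p=np.stack([(u-c['cx'])/c['fx']*d,(v-c['cy'])/c['fy']*d,d],-1)
    return p@np.array(c['rotation']).T+np.array(c['origin'])
E
python3 - <<'E'
from h import *
o=get_obs(); print({k:np.round(v,3) for k,v in o.items()})
for n in('top','side'):
    c=cam(n); save(c,n+'0.png'); np.savez('/tmp/'+n+'0.npz',**c); print(n,c['fx'],c['cx'],c['cy'],np.round(c['origin'],3),np.round(c['rotation'],3).tolist())
E
```

```text
pics
{'time_s': np.float64(0.0), 'qpos': array([-62.734,  18.439,  -4.016,  83.175,   1.296,  78.541,  -3.26 ]), 'joint_velocities': array([-0.064,  0.052, -0.057, -0.03 , -0.003, -0.003,  0.005]), 'effort': array([-0.0000e+00, -4.9130e+01, -4.0400e-01, -3.1252e+01, -6.4000e-02,
        4.4000e-02,  0.0000e+00]), 'tool_pos': array([0.289, 0.581, 0.221]), 'tool_rot': array([-1.79890e+02,  6.00000e-03,  1.53544e+02]), 'force': array([ 0.079, -0.284, -0.298]), 'wrist_torque': array([ 0.023,  0.001, -0.013]), 'grasp_force': np.float64(0.0), 'grip_width': np.float64(0.087)}
top 453.3657505325484 281.866103070006 210.64846661679718 [ 0.407 -0.003  1.25 ] [-171.902, 0.973, -88.786]
side 477.08967506076067 286.0196494246653 209.72601314262954 [0.473 0.8   0.972] [-136.278, 0.749, -172.138]
```

View pics/top0.png

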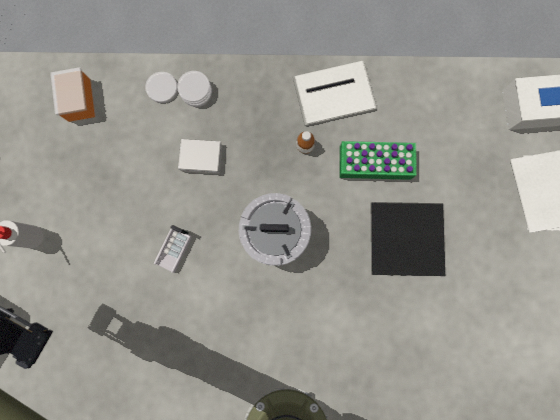

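View pics/side0.png

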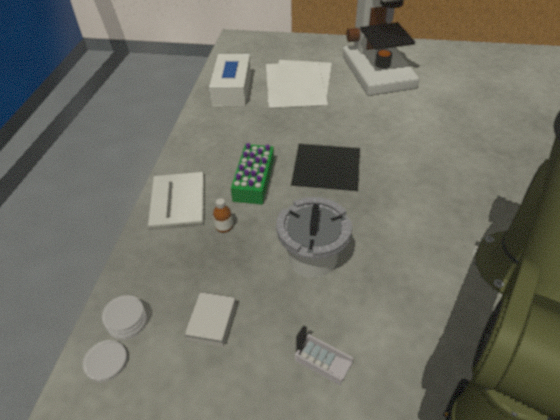

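The top view shows drum and lid at about (275,230), the tray at (175,250) with its tab at (186,232) and lip lower left, and the mat at (408,239). The rack (378,160), bottle (306,140) and slide box (200,157) lie on the far side. The side view agrees: drum (315,235), tray (323,355) and mat (327,167).

```bash
cat >> h.py <<'E'
from scipy.spatial.transform import Rotation as Ro
def Rm(c):
    return Ro.from_euler('xyz',c['rotation'],degrees=True).as_matrix()
def cloud(c):
    h,w=c['depth'].shape; u,v=np.meshgrid(np.arange(w),np.arange(h)); d=c['depth']
    p=np.stack([(u-c['cx'])/c['fx']*d,(v-c['cy'])/c['fy']*d,d],-1)
    return p@Rm(c).T+np.array(c['origin'])
def ray(c,uv,z):
    uv=np.atleast_2d(uv).astype(float)
    d=np.c_[(uv[:,0]-c['cx'])/c['fx'],(uv[:,1]-c['cy'])/c['fy'],np.ones(len(uv))]@Rm(c).T
    o=np.array(c['origin']); return o+d*((z-o[2])/d[:,2])[:,None]
def proj(c,P):
    q=(np.atleast_2d(P)-np.array(c['origin']))@Rm(c); return np.c_[q[:,0]/q[:,2]*c['fx']+c['cx'],q[:,1]/q[:,2]*c['fy']+c['cy']]
E
python3 - <<'E'
from h import *
T={k:v for k,v in np.load('/tmp/top0.npz').items()}; S={k:v for k,v in np.load('/tmp/side0.npz').items()}
out=[]
for n,c,roi in(('top',T,(225,180,325,280)),('side',S,(265,185,365,285))):
    f=c['frame']; P=cloud(c); g=cv2.cvtColor(f,cv2.COLOR_RGB2GRAY)
    print(n,'tablez',np.median(P[300:340,200:260,2]) if n=='top' else np.median(P[340:400,200:260,2]))
    x0,y0,x1,y1=roi; Z=P[y0:y1,x0:x1]
    # collar ring
    m=(abs(Z[...,2]-.1335)<.004); q=Z[m]
    A=np.c_[2*q[:,:2],np.ones(len(q))]; print('collar mean z',q[:,2].mean(), 'bbox',q.min(0),q.max(0))
    m=(Z[...,2]>.152); q=Z[m]; print('bar n',m.sum(),q.mean(0),q.max(0)); r=cv2.minAreaRect((q[:,:2]*1000).astype(np.float32)); print(r)
    # mat
    d=(g<40).astype(np.uint8)&(abs(P[...,2]-.004)<.006); nb,l,s,ce=cv2.connectedComponentsWithStats(d.astype(np.uint8)); k=1+np.argmax(s[1:,4]); 
    q=P[l==k]; r=cv2.minAreaRect((ray(c,np.argwhere(l==k)[:,::-1],.004)[:,:2]*1000).astype(np.float32)); print('mat',s[k],r)
    # drum from saved crop
    out.append(cv2.resize(f[y0:y1,x0:x1,::-1],(400,400),interpolation=cv2.INTER_CUBIC))
x0,y0,x1,y1=150,215,200,275
for n,c in (('top',T),('side',S)):
    P=cloud(c); 
    xy=ray(T,[[150,220],[200,280]],0)[:,:2]
    lo=xy.min(0);hi=xy.max(0)
    m=(P[...,0]>lo[0])&(P[...,0]<hi[0])&(P[...,1]>lo[1])&(P[...,1]<hi[1])
    g=m&(P[...,2]>.045); q=P[g]; print(n,'tab',g.sum(),q.mean(0),q[:,2].max(), cv2.minAreaRect((q[:,:2]*1000).astype(np.float32)))
    g=m&(P[...,2]>.015)&(P[...,2]<.04); q=P[g]; print(n,'tray',g.sum(),cv2.minAreaRect((q[:,:2]*1000).astype(np.float32)))
cv2.imwrite('pics/crop0.png',np.hstack(out))
E
```

```text
top tablez -0.0006565757553781415
collar mean z 0.1329679139365116 bbox [ 0.4334376  -0.04910917  0.12950121] [0.61041488 0.12670539 0.13747131]
bar n 232 [0.50604935 0.03317963 0.30982589] [0.52934086 0.07318535 1.25019392]
((467.57318115234375, 35.35825729370117), (125.54711151123047, 68.19092559814453), 4.060778617858887)
mat [388 238  10  10  18] ((503.14202880859375, -281.9927062988281), (11.305242538452148, 30.62984848022461), 37.43930435180664)
side tablez -0.0014194323051125446
collar mean z 0.13199629240737698 bbox [ 0.43207558 -0.05041634  0.12950483] [0.60992877 0.12977649 0.13744103]
bar n 215 [0.51191736 0.18611788 0.3133124 ] [0.5291523  0.80019444 0.97227005]
((502.4536437988281, 404.3318176269531), (18.840229034423828, 793.7304077148438), 2.9343018531799316)
mat [331 183   5   3   6] ((487.8050537109375, -237.3157196044922), (5.158252716064453, 12.332489967346191), 76.64756774902344)
top tab 59 [0.52056568 0.29300506 0.07619597] 0.0843119128198706 ((521.4876708984375, 295.2491455078125), (31.478384017944336, 9.878436088562012), 66.52224731445312)
top tray 416 ((473.1334228515625, 316.83087158203125), (57.93522644042969, 115.95455932617188), 66.22859191894531)
side tab 147 [0.52132151 0.30227525 0.06933174] 0.08241251443501285 ((521.1688232421875, 299.1542053222656), (32.78787612915039, 10.878040313720703), 65.69039916992188)
side tray 753 ((472.1766357421875, 318.2844543457031), (59.88466262817383, 115.83548736572266), 66.34886932373047)
```

View pics/crop0.png

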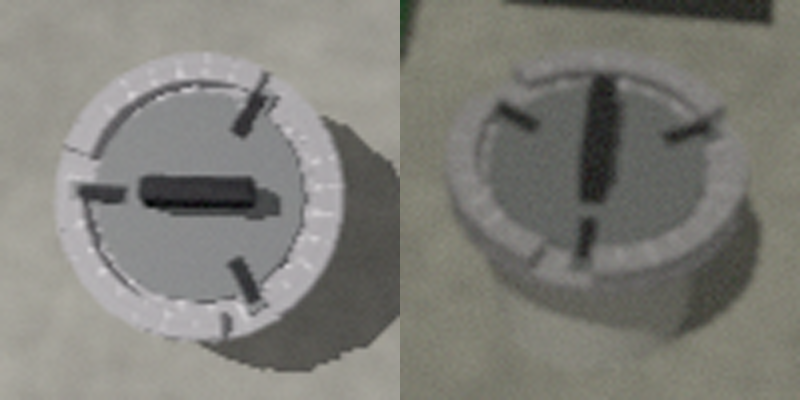

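The left half is the top view, the right half the side view. The lid's ribs stand at crop pixels (100,193), (250,110) and (245,283). The collar's notch edges show as dark lines near (80,152), (265,80) and (228,325). I'll get the notch angles from a polar depth profile.

Run:
```python
from h import *
T={k:v for k,v in np.load('/tmp/top0.npz').items()}; S={k:v for k,v in np.load('/tmp/side0.npz').items()}
for n,c in(('top',T),('side',S)):
    P=cloud(c); P[c['depth']==0]=np.nan; C=np.array([.5215,.0392])
    with np.errstate(all='ignore'):
        for _ in range(6):
            d=P[...,:2]-C; r=np.hypot(*np.moveaxis(d,-1,0)); a=np.degrees(np.arctan2(d[...,1],d[...,0])); 
            m=(abs(P[...,2]-.133)<.0035)&(r>.06)&(r<.1)
            R=[]
            for b in range(-180,180,6):
                s=m&(abs(a-b-3)<3)
                if s.sum()>3: t=np.radians(b+3); R.append((C+np.percentile(r[s],96)*np.array([np.cos(t),np.sin(t)])))
            R=np.array(R); A=np.c_[2*R,np.ones(len(R))]; s,*_=np.linalg.lstsq(A,(R**2).sum(1),rcond=None); C=s[:2]
        print(n,'centre',C,'r',np.sqrt(s[2]+C@C))
        d=P[...,:2]-C; r=np.hypot(*np.moveaxis(d,-1,0)); a=np.degrees(np.arctan2(d[...,1],d[...,0]))
        b=(P[...,2]>.153)&(P[...,2]<.18)&(r<.06); q=P[b]; print('bar',q.mean(0),q[:,2].max(),cv2.minAreaRect((q[:,:2]*1000).astype(np.float32)))
        g=cv2.cvtColor(c['frame'],cv2.COLOR_RGB2GRAY)
        # polar from rays at flange height (centre), and collar top
        mm=(r>.074)&(r<.087)&(P[...,2]>.1)&(P[...,2]<.15)
        print([(x+2,int(1000*np.median(P[...,2][mm&(abs(a-x-2)<2)])) if (mm&(abs(a-x-2)<2)).any() else None, int(np.median(g[mm&(abs(a-x-2)<2)])) if (mm&(abs(a-x-2)<2)).any() else 0) for x in range(-180,180,4)])
        k=(r>.044)&(r<.078)&(g<75)&(P[...,2]>.12)&(P[...,2]<.15)
        aa=a[k]; h,_=np.histogram(aa,bins=np.arange(-180,181,5)); print('ribs',[(int(-180+5*i),int(v)) for i,v in enumerate(h) if v>0])
    # unwrapped image (homography by rays at collar top height)
    th=np.radians(np.linspace(-180,180,721)); rr=np.linspace(.04,.095,110)
    G=C+np.stack([rr[:,None]*np.cos(th),rr[:,None]*np.sin(th)],-1); uv=proj(c,np.c_[G.reshape(-1,2),np.full(G.shape[0]*G.shape[1],.1335)]).astype(np.float32)
    im=cv2.remap(c['frame'],uv[:,0].reshape(G.shape[:2]),uv[:,1].reshape(G.shape[:2]),cv2.INTER_CUBIC)[:,:,::-1]
    cv2.imwrite(f'/tmp/pol_{n}.png',cv2.resize(im,(720,220)))
cv2.imwrite('pics/polar.png',np.vstack([cv2.imread('/tmp/pol_top.png'),cv2.imread('/tmp/pol_side.png')]))
```

```text
top centre [0.52201657 0.03842713] r 0.08806724795846027
bar [0.52126829 0.03877452 0.164794  ] 0.17172575842989568 ((521.4589233398438, 39.263824462890625), (15.094080924987793, 67.84591674804688), 0.575669527053833)
[(-178, 133, 176), (-174, 132, 175), (-170, 133, 174), (-166, 118, 101), (-162, 119, 167), (-158, 119, 185), (-154, 121, 161), (-150, 121, 134), (-146, 131, 163), (-142, 133, 172), (-138, 133, 173), (-134, 132, 174), (-130, 132, 171), (-126, 131, 172), (-122, 134, 184), (-118, 133, 171), (-114, 132, 172), (-110, 133, 178), (-106, 132, 171), (-102, 133, 171), (-98, 132, 182), (-94, 132, 170), (-90, 132, 170), (-86, 134, 183), (-82, 134, 170), (-78, 133, 170), (-74, 132, 176), (-70, 132, 170), (-66, 131, 170), (-62, 133, 169), (-58, 133, 169), (-54, 133, 170), (-50, 133, 169), (-46, 120, 170), (-42, 121, 171), (-38, 119, 145), (-34, 121, 149), (-30, 120, 108), (-26, 131, 159), (-22, 133, 171), (-18, 132, 171), (-14, 133, 172), (-10, 134, 171), (-6, 133, 171), (-2, 132, 181), (2, 134, 172), (6, 134, 172), (10, 131, 180), (14, 133, 172), (18, 132, 173), (22, 133, 179), (26,
[... 1955 characters left out ...]
50, 132, 127), (54, 131, 127), (58, 131, 128), (62, 131, 126), (66, 132, 126), (70, 126, 103), (74, 118, 127), (78, 116, 129), (82, 118, 121), (86, 119, 101), (90, 122, 98), (94, 124, 112), (98, 131, 124), (102, 132, 127), (106, 130, 126), (110, 131, 125), (114, 130, 127), (118, 132, 137), (122, 132, 127), (126, 132, 125), (130, 130, 130), (134, 132, 126), (138, 131, 127), (142, 132, 128), (146, 131, 127), (150, 131, 127), (154, 132, 129), (158, 132, 127), (162, 132, 128), (166, 131, 131), (170, 131, 130), (174, 132, 126), (178, 131, 129)]
ribs [(-160, 1), (-155, 19), (-150, 18), (-145, 1), (-105, 3), (-100, 2), (-85, 1), (-80, 2), (-35, 13), (-30, 22), (-25, 3), (80, 4), (85, 23), (90, 11)]
```

View pics/polar.png

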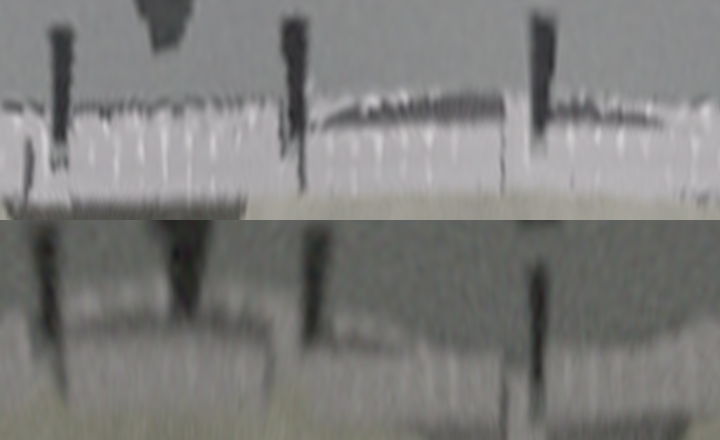

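The polar strips (top view above, side view below; 0.5 degrees per pixel from -180) show the ribs at about px 60, 294 and 540, or -150, -33 and 90 degrees. The dark notch edges are at px 28 and 503. The depth dips put the notches at about -158, -38 and 82 degrees. That would leave the lugs only about 8 degrees off, which disagrees with the ">25 degrees" in the text, so I'll check the notch heights more finely and measure the mat.

Run:
```python
from h import *
T=cam('top'); ds=[T['depth']]
for _ in range(9): ds.append(cam('top')['depth'])
T['depth']=np.median(ds,0); P=cloud(T); C=np.array([.5217,.0392]); d=P[...,:2]-C; r=np.hypot(d[...,0],d[...,1]); a=np.degrees(np.arctan2(d[...,1],d[...,0]))
for lo,hi in((.062,.070),(.0735,.079),(.081,.087)):
    print(lo); 
    for c0 in(-158,-38,82):
        o=[]
        for x in range(-24,25,3):
            aa=(a-c0-x+180)%360-180; s=(r>lo)&(r<hi)&(abs(aa)<1.5)&(P[...,2]>.1)&(P[...,2]<.17)
            o.append((x,round(1000*float(np.median(P[...,2][s])),1) if s.any() else 0))
        print(c0,o)
g=cv2.cvtColor(T['frame'],cv2.COLOR_RGB2GRAY)
for n,c,(x0,y0,x1,y1) in(('top',T,(360,190,460,290)),('side',cam('side'),(285,135,370,195))):
    g=cv2.cvtColor(c['frame'],cv2.COLOR_RGB2GRAY); m=np.zeros_like(g); m[y0:y1,x0:x1]=(g[y0:y1,x0:x1]<60); nb,l,s,_=cv2.connectedComponentsWithStats(m); k=1+np.argmax(s[1:,4])
    print(n,s[k],cv2.minAreaRect((ray(c,np.argwhere(l==k)[:,::-1],.004)[:,:2]*1000).astype(np.float32)))
```

```text
0.062
-158 [(-24, 119.8), (-21, 120.4), (-18, 118.2), (-15, 119.1), (-12, 119.4), (-9, 120.6), (-6, 122.2), (-3, 120.5), (0, 125.1), (3, 126.8), (6, 127.1), (9, 126.8), (12, 126.8), (15, 125.8), (18, 122.9), (21, 122.6), (24, 119.9)]
-38 [(-24, 124.9), (-21, 126.2), (-18, 122.4), (-15, 124.8), (-12, 125.9), (-9, 119.1), (-6, 121.8), (-3, 124.4), (0, 125.7), (3, 126.5), (6, 127.0), (9, 127.7), (12, 125.7), (15, 126.0), (18, 120.4), (21, 124.9), (24, 119.7)]
82 [(-24, 119.6), (-21, 122.1), (-18, 119.9), (-15, 122.5), (-12, 123.0), (-9, 119.7), (-6, 119.9), (-3, 118.5), (0, 122.6), (3, 126.8), (6, 127.8), (9, 127.5), (12, 125.1), (15, 125.8), (18, 124.6), (21, 120.1), (24, 119.3)]
0.0735
-158 [(-24, 133.3), (-21, 132.2), (-18, 133.1), (-15, 132.7), (-12, 133.1), (-9, 126.5), (-6, 119.7), (-3, 119.9), (0, 119.6), (3, 126.2), (6, 126.1), (9, 126.1), (12, 132.4), (15, 132.7), (18, 133.1), (21, 133.4), (24, 133.3)]
-38 [(-24, 133.1), (-21, 133.3), (-18, 133.2), (-15, 133.1), (-12, 132.7), (-9, 119.3), (-6, 119.4), (-3, 119.9), (0, 120.9), (3, 125.6), (6, 126.4), (9, 127.4), (12, 132.3), (15
[... 530 characters left out ...]
21, 132.7), (-18, 132.6), (-15, 133.8), (-12, 133.4), (-9, 119.1), (-6, 119.6), (-3, 120.1), (0, 119.7), (3, 120.4), (6, 120.0), (9, 119.3), (12, 132.5), (15, 133.0), (18, 133.4), (21, 133.0), (24, 132.8)]
82 [(-24, 133.4), (-21, 133.3), (-18, 132.7), (-15, 133.3), (-12, 132.0), (-9, 119.0), (-6, 120.6), (-3, 120.0), (0, 119.5), (3, 119.7), (6, 120.0), (9, 120.1), (12, 132.3), (15, 132.5), (18, 132.0), (21, 132.1), (24, 132.6)]
top [ 372  203   73   73 5180] ((512.926513671875, -324.8236999511719), (195.50601196289062, 197.58412170410156), 89.63682556152344)
side [ 292  145   67   46 2579] ((515.0497436523438, -316.0233154296875), (193.0667266845703, 193.15631103515625), 0.14946506917476654)
```

The fine heights settle it. The lug tops (126 mm) sit inside all three notches, from about +1.5 degrees to the notch edge, so the lugs are 8 degrees past the notch centres. I'll go with what I measured and turn the lid by -8 degrees about z. The mat centre comes out at about (0.514, -0.322).

```bash
cat >> h.py <<'E'
def tgt(pos,yaw,tilt=0,base=None):
    """row numbers (shift/0.3, rotvec/pi) from the present pose to TCP pos, tool down with yaw, tilted by tilt deg about tool x"""
    o=get_obs(); p,R=(o['tool_pos'],Ro.from_euler('xyz',o['tool_rot'],degrees=True)) if base is None else base
    Q=Ro.from_euler('xyz',[180,0,yaw],degrees=True)*Ro.from_euler('x',tilt,degrees=True)
    s=R.inv().apply(np.array(pos)-p)/.3; w=(R.inv()*Q).as_rotvec()/np.pi
    print(np.round(np.r_[s,w],3).tolist(), 'mm',np.round(np.linalg.norm(s)*300))
def st():
    o=get_obs(); print({k:np.round(o[k],3).tolist() for k in('time_s','tool_pos','tool_rot','qpos','force','grip_width')})
E
python3 -c "
from h import *
tgt([.44,.29,.23],122); tgt([.5215,.0392,.23],90.5)"
```

```text
[-0.882, -0.648, -0.025, 0.0, -0.0, 0.175] mm 328.0
[-1.498, -1.275, -0.025, 0.0, -0.0, 0.35] mm 590.0
```

servo_tool(series=[[[-0.882,-0.648,-0.025,0,0,0.175,1],[-0.882,-0.648,-0.025,0,0,0.175,1],[-0.882,-0.648,-0.025,0,0,0.175,1],[-0.882,-0.648,-0.025,0,0,0.175,1],[-0.882,-0.648,-0.025,0,0,0.175,1],[-0.882,-0.648,-0.025,0,0,0.175,1],[-0.882,-0.648,-0.025,0,0,0.175,1],[-0.882,-0.648,-0.025,0,0,0.175,1],[-0.882,-0.648,-0.025,0,0,0.175,1],[-0.882,-0.648,-0.025,0,0,0.175,1]]])

```text
time_s: 1.48
tool_pos: [0.4414, 0.2875, 0.2306]
tool_rot: [179.9, -0.0, 121.7]
force: [0.4, 0.0, -0.7]
grip_width: 0.0867
grasp_force: 0.0
```

```bash
python3 -c "
from h import *
st(); tgt([.5215,.0392,.21],90.5)"
```

```text
{'time_s': 1.483, 'tool_pos': [0.441, 0.288, 0.231], 'tool_rot': [179.934, -0.007, 121.713], 'qpos': [-46.266, 2.936, 10.705, 100.35, -0.563, 76.7, -3.732], 'force': [0.372, 0.012, -0.716], 'grip_width': 0.087}
[-0.845, -0.208, 0.068, 0.0, -0.0, 0.173] mm 262.0
```

servo_tool(series=[[[-0.845,-0.208,0.068,0,0,0.173,1],[-0.845,-0.208,0.068,0,0,0.173,1],[-0.845,-0.208,0.068,0,0,0.173,1],[-0.845,-0.208,0.068,0,0,0.173,1],[-0.845,-0.208,0.068,0,0,0.173,1],[-0.845,-0.208,0.068,0,0,0.173,1],[-0.845,-0.208,0.068,0,0,0.173,1],[-0.845,-0.208,0.068,0,0,0.173,1],[-0.845,-0.208,0.068,0,0,0.173,1],[-0.845,-0.208,0.068,0,0,0.173,1]]])

```text
time_s: 2.32
tool_pos: [0.5213, 0.0448, 0.2096]
tool_rot: [-180.0, -0.1, 91.1]
force: [-0.1, 0.8, 0.4]
grip_width: 0.0868
grasp_force: 0.0
```

```bash
python3 -c "
from h import *
st(); tgt([.5215,.0392,.137],90.5)"
```

```text
{'time_s': 2.317, 'tool_pos': [0.521, 0.045, 0.21], 'tool_rot': [-179.986, -0.063, 91.106], 'qpos': [-31.646, 3.021, 24.857, 102.932, -1.385, 74.339, -5.339], 'force': [-0.111, 0.832, 0.424], 'grip_width': 0.087}
[-0.019, 0.001, 0.242, -0.0, -0.0, 0.003] mm 73.0
```

servo_tool(series=[[[0,0,0.1,0,0,0,1],[0,0,0.2,0,0,0,1],[0,0,0.242,0,0,0,1],[0,0,0.242,0,0,0,1],[0,0,0.242,0,0,0,0],[0,0,0.242,0,0,0,0],[0,0,0.242,0,0,0,0],[0,0,0.242,0,0,0,0],[0,0,0.242,0,0,0,0],[0,0,0.242,0,0,0,0],[0,0,0.242,0,0,0,0],[0,0,0.242,0,0,0,0]]], grip_force=50)

```text
time_s: 3.32
tool_pos: [0.5216, 0.042, 0.1372]
tool_rot: [180.0, -0.0, 90.9]
force: [0.5, -0.2, 0.1]
grip_width: 0.0417
grasp_force: 0.0
```

servo_tool(series=[[[0,0,0,0,0,0,0],[0,0,0,0,0,0,0],[0,0,0,0,0,0,0],[0,0,0,0,0,0,0],[0,0,0,0,0,0,0],[0,0,0,0,0,0,0],[0,0,0,0,0,0,0],[0,0,0,0,0,0,0]]], grip_force=50)

```text
time_s: 3.98
tool_pos: [0.5217, 0.042, 0.137]
tool_rot: [180.0, 0.0, 90.9]
force: [1.9, 0.0, -1.1]
grip_width: 0.0155
grasp_force: 50.0
```

servo_tool(series=[[[0,0,0,0,0,0.015,0],[0,0,0,0,0,0.03,0],[0,0,0,0,0,0.045,0],[0,0,0,0,0,0.045,0],[0,0,0,0,0,0.045,0]]])

```text
time_s: 4.4
tool_pos: [0.5214, 0.042, 0.1371]
tool_rot: [-180.0, -0.0, 82.9]
force: [0.3, 0.1, -0.4]
grip_width: 0.0154
grasp_force: 49.9
```

Run:
```python
from h import *
st(); ds=[]
for _ in range(6):
    T=cam('top'); ds.append(T['depth'])
T['depth']=np.median(ds,0); P=cloud(T); C=np.array([.5217,.0392]); d=P[...,:2]-C; r=np.hypot(d[...,0],d[...,1]); a=np.degrees(np.arctan2(d[...,1],d[...,0]))
for c0 in(-158,-38,82):
    o=[]
    for x in range(-18,20,3):
        aa=(a-c0-x+180)%360-180; s=(r>.0735)&(r<.079)&(abs(aa)<1.5)&(P[...,2]>.1)&(P[...,2]<.17)
        o.append((x,round(1000*float(np.median(P[...,2][s])),1) if s.any() else 0))
    print(c0,o)
save(T,'t1.png')
```

```text
{'time_s': 4.4, 'tool_pos': [0.521, 0.042, 0.137], 'tool_rot': [-179.985, -0.005, 82.858], 'qpos': [-31.473, 6.505, 25.65, 108.206, -3.087, 65.97, -11.851], 'force': [0.275, 0.099, -0.354], 'grip_width': 0.015}
-158 [(-18, 0), (-15, 0), (-12, 0), (-9, 0), (-6, 0), (-3, 0), (0, 0), (3, 0), (6, 0), (9, 0), (12, 0), (15, 0), (18, 132.9)]
-38 [(-18, 132.8), (-15, 132.6), (-12, 132.1), (-9, 120.1), (-6, 126.0), (-3, 126.0), (0, 125.5), (3, 0), (6, 0), (9, 0), (12, 0), (15, 0), (18, 0)]
82 [(-18, 0), (-15, 0), (-12, 0), (-9, 0), (-6, 0), (-3, 0), (0, 0), (3, 0), (6, 0), (9, 0), (12, 0), (15, 0), (18, 0)]
```

The one visible lug now spans from about -7 degrees in its notch, as it should when centred. I'll lift gently and watch the force.

servo_tool(series=[[[0,0,-0.01,0,0,0,0],[0,0,-0.02,0,0,0,0],[0,0,-0.03,0,0,0,0],[0,0,-0.04,0,0,0,0],[0,0,-0.05,0,0,0,0],[0,0,-0.05,0,0,0,0]]])

```text
time_s: 5.2
tool_pos: [0.522, 0.0421, 0.1529]
tool_rot: [179.9, -0.0, 82.8]
force: [-0.1, -0.1, -2.2]
grip_width: 0.0154
grasp_force: 49.9
```

Free: the reading is only the lid's weight. Lift on.

servo_tool(series=[[[0,0,-0.06,0,0,0,0],[0,0,-0.12,0,0,0,0],[0,0,-0.18,0,0,0,0],[0,0,-0.24,0,0,0,0],[0,0,-0.24,0,0,0,0],[0,0,-0.24,0,0,0,0],[0,0,-0.24,0,0,0,0]]])

```text
time_s: 5.78
tool_pos: [0.5209, 0.0419, 0.2229]
tool_rot: [-179.9, 0.0, 82.8]
force: [0.7, 0.1, -3.1]
grip_width: 0.0156
grasp_force: 49.9
```

```bash
python3 -c "
from h import *
st(); tgt([.515,-.322,.2],62);  tgt([.53,-.14,.22],72)"
```

```text
{'time_s': 5.783, 'tool_pos': [0.521, 0.042, 0.223], 'tool_rot': [-179.917, 0.025, 82.806], 'qpos': [-32.167, 2.517, 25.547, 101.885, -1.115, 75.932, -13.562], 'force': [0.715, 0.061, -3.15], 'grip_width': 0.016}
[-1.206, 0.133, 0.077, -0.0, 0.0, 0.116] mm 365.0
[-0.598, 0.106, 0.01, -0.0, 0.0, 0.06] mm 182.0
```

servo_tool(series=[[[-0.1,0.02,0,0,0,0.01,0],[-0.2,0.03,0,0,0,0.02,0],[-0.3,0.05,0,0,0,0.03,0],[-0.4,0.065,0,0,0,0.04,0],[-0.5,0.08,0.01,0,0,0.05,0],[-0.6,0.09,0.02,0,0,0.06,0],[-0.7,0.1,0.03,0,0,0.07,0],[-0.8,0.11,0.04,0,0,0.08,0],[-0.9,0.12,0.05,0,0,0.09,0],[-1.0,0.13,0.06,0,0,0.1,0],[-1.0,0.13,0.07,0,0,0.1,0]]])

```text
time_s: 6.7
tool_pos: [0.5193, -0.2684, 0.2016]
tool_rot: [-180.0, 0.4, 64.2]
force: [-1.9, -1.1, -2.1]
grip_width: 0.0154
grasp_force: 49.9
```

```bash
python3 -c "
from h import *
st(); tgt([.515,-.322,.05],65)"
```

```text
{'time_s': 6.7, 'tool_pos': [0.519, -0.268, 0.202], 'tool_rot': [-179.976, 0.359, 64.195], 'qpos': [-11.164, 13.025, 41.517, 95.794, -8.543, 74.544, 6.1], 'force': [-1.905, -1.118, -2.12], 'grip_width': 0.015}
[-0.164, 0.065, 0.506, -0.0, 0.002, -0.004] mm 161.0
```

servo_tool(series=[[[-0.08,0.03,0.05,0,0,0,0],[-0.164,0.065,0.1,0,0,0,0],[-0.164,0.065,0.2,0,0,0,0],[-0.164,0.065,0.3,0,0,0,0],[-0.164,0.065,0.4,0,0,0,0],[-0.164,0.065,0.45,0,0,0,0],[-0.164,0.065,0.506,0,0,0,0],[-0.164,0.065,0.506,0,0,0,0],[-0.164,0.065,0.506,0,0,0,0]]])

```text
time_s: 7.45
tool_pos: [0.5178, -0.3124, 0.0494]
tool_rot: [-179.8, 0.0, 64.8]
force: [0.5, 0.7, -1.9]
grip_width: 0.0158
grasp_force: 49.9
```

servo_tool(series=[[[0,0,0.02,0,0,0,0],[0,0,0.04,0,0,0,0],[0,0,0.06,0,0,0,0],[0,0,0.07,0,0,0,0],[0,0,0.07,0,0,0,0],[0,0,0.07,0,0,0,0]]])

```text
time_s: 7.95
tool_pos: [0.5193, -0.3133, 0.0302]
tool_rot: [-180.0, -0.0, 64.8]
force: [-0.1, 0.0, -2.1]
grip_width: 0.0156
grasp_force: 49.9
```

Down 3 mm more until it bears on the mat, then release and rise.

servo_tool(series=[[[0,0,0.005,0,0,0,0],[0,0,0.01,0,0,0,0],[0,0,0.012,0,0,0,0],[0,0,0.012,0,0,0,0],[0,0,0.012,0,0,0,0]]])

```text
time_s: 8.37
tool_pos: [0.5196, -0.3134, 0.0271]
tool_rot: [180.0, -0.0, 64.8]
force: [-0.2, 0.1, 0.7]
grip_width: 0.0156
grasp_force: 49.9
```

servo_tool(series=[[[0,0,0,0,0,0,0.6],[0,0,0,0,0,0,0.6],[0,0,0,0,0,0,0.6],[0,0,0,0,0,0,0.6],[0,0,0,0,0,0,0.6],[0,0,-0.1,0,0,0,0.6],[0,0,-0.2,0,0,0,0.6],[0,0,-0.3,0,0,0,0.6],[0,0,-0.4,0,0,0,0.6],[0,0,-0.5,0,0,0,0.6],[0,0,-0.6,0,0,0,0.6],[0,0,-0.7,0,0,0,0.6]]])

```text
time_s: 9.37
tool_pos: [0.5191, -0.3133, 0.2382]
tool_rot: [180.0, -0.0, 64.8]
force: [0.5, 0.6, -0.7]
grip_width: 0.0522
grasp_force: 0.0
```

Run:
```python
from h import *
st(); tgt([.55,-.05,.24],66); tgt([.521,.297,.24],66.3)
T=cam('top'); save(T,'t2.png')
S=cam('side'); P=cloud(S); s=(abs(P[...,0]-.515)<.05)&(abs(P[...,1]+.32)<.05)&(P[...,2]>.045)&(P[...,2]<.08); q=P[s]; print('bar',q.mean(0),np.percentile(q[:,2],95))
a=(abs(P[...,0]-.515)<.06)&(abs(P[...,1]+.32)<.06)&(P[...,2]<.03); print('disc z',np.median(P[a][:,2]))
```

```text
{'time_s': 9.367, 'tool_pos': [0.519, -0.313, 0.238], 'tool_rot': [179.982, -0.018, 64.789], 'qpos': [-6.946, 15.114, 43.046, 89.805, -10.46, 79.193, 11.863], 'force': [0.478, 0.587, -0.657], 'grip_width': 0.052}
[0.838, -0.281, -0.006, 0.0, -0.0, -0.007] mm 265.0
[1.843, -0.861, -0.006, 0.0, -0.0, -0.008] mm 610.0
bar [ 0.51725171 -0.31019742  0.05280155] 0.056760259429465054
disc z 0.013917668785990323
```

View pics/t2.png

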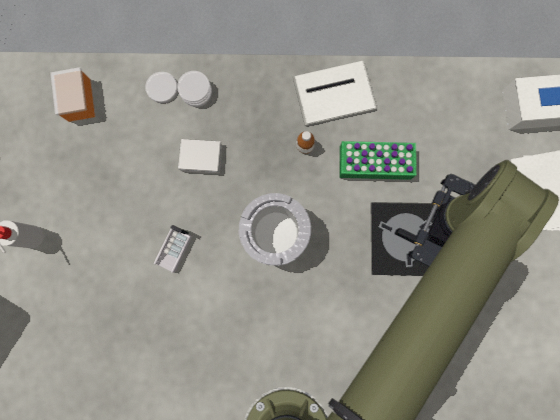

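The lid lies flat on the mat at about (405,238), with the bar's top at 57 mm as expected. The drum at (275,230) is open, and the tray and bystanders haven't moved. Next, the tray.

servo_tool(series=[[[0.838,-0.281,0,0,0,-0.007,0.6],[0.838,-0.281,0,0,0,-0.007,0.6],[0.838,-0.281,0,0,0,-0.007,0.6],[0.838,-0.281,0,0,0,-0.007,0.6],[0.838,-0.281,0,0,0,-0.007,0.6],[0.838,-0.281,0,0,0,-0.007,0.6],[0.838,-0.281,0,0,0,-0.007,0.6],[0.838,-0.281,0,0,0,-0.007,0.6],[0.838,-0.281,0,0,0,-0.007,0.6]]])

```text
time_s: 10.22
tool_pos: [0.5498, -0.0491, 0.2359]
tool_rot: [-180.0, 0.1, 66.2]
force: [0.0, -1.1, 0.7]
grip_width: 0.052
grasp_force: 0.0
```

```bash
python3 -c "
from h import *
st(); tgt([.52,.297,.15],66.3)"
```

```text
{'time_s': 10.217, 'tool_pos': [0.55, -0.049, 0.236], 'tool_rot': [-179.958, 0.053, 66.214], 'qpos': [-28.189, 6.268, 33.128, 97.206, -3.466, 77.617, -18.257], 'force': [0.042, -1.127, 0.735], 'grip_width': 0.052}
[1.016, -0.556, 0.286, -0.0, 0.0, -0.0] mm 358.0
```

servo_tool(series=[[[0.99,-0.54,0,0,0,0,0.6],[0.99,-0.54,0,0,0,0,0.6],[0.99,-0.54,0,0,0,0,0.6],[0.99,-0.54,0,0,0,0,0.6],[0.99,-0.54,0,0,0,0,0.6],[0.99,-0.54,0,0,0,0,0.6],[0.99,-0.54,0,0,0,0,0.6],[0.99,-0.54,0,0,0,0,0.6],[0.99,-0.54,0.2,0,0,0,0.6],[0.99,-0.54,0.286,0,0,0,0.6],[0.99,-0.54,0.286,0,0,0,0.6]]])

```text
time_s: 11.13
tool_pos: [0.5186, 0.2833, 0.1427]
tool_rot: [-179.6, 0.7, 66.0]
force: [-2.3, -1.2, -1.3]
grip_width: 0.0521
grasp_force: 0.0
```

Run:
```python
from h import *
st(); tgt([.52,.297,.044],66.3)
for n in('top','side'):
    c=cam(n); P=cloud(c); m=(abs(P[...,0]-.52)<.05)&(abs(P[...,1]-.297)<.05)&(P[...,2]>.035)&(P[...,2]<.1); q=P[m]; print(n,m.sum(),q.mean(0),cv2.minAreaRect((q[:,:2]*1000).astype(np.float32)))
    m=(abs(P[...,0]-.47)<.1)&(abs(P[...,1]-.31)<.1)&(P[...,2]>.024)&(P[...,2]<.034); q=P[m]; print('rim',m.sum(),cv2.minAreaRect((q[:,:2]*1000).astype(np.float32)))
```

```text
{'time_s': 11.133, 'tool_pos': [0.519, 0.283, 0.143], 'tool_rot': [-179.644, 0.72, 65.995], 'qpos': [-47.169, 15.011, 18.632, 97.659, -4.929, 68.947, -51.299], 'force': [-2.303, -1.219, -1.348], 'grip_width': 0.052}
[0.048, -0.012, 0.329, -0.002, 0.004, -0.002] mm 100.0
top 38 [0.51852547 0.28781281 0.06992746] ((519.9437866210938, 291.5281982421875), (25.011690139770508, 9.899068832397461), 65.97866821289062)
rim 58 ((463.01806640625, 292.74798583984375), (11.805843353271484, 111.22904205322266), 72.3857192993164)
side 173 [0.52111697 0.30250466 0.06475316] ((521.2177734375, 298.47088623046875), (32.780609130859375, 11.285045623779297), 68.12020111083984)
rim 220 ((472.3838195800781, 319.3248596191406), (58.85636520385742, 115.7093734741211), 66.53107452392578)
```

servo_tool(series=[[[0.02,0,0,0,0,0,0.6],[0.02,0,0.1,0,0,0,0.6],[0.02,0,0.15,0,0,0,0.6],[0.02,0,0.2,0,0,0,0.6],[0.02,0,0.2,0,0,0,0.6],[0.02,0,0.2,0,0,0,0.6]]])

```text
time_s: 11.73
tool_pos: [0.5266, 0.2927, 0.093]
tool_rot: [179.9, -0.1, 66.0]
force: [0.1, -0.6, 0.1]
grip_width: 0.0521
grasp_force: 0.0
```

```bash
python3 -c "
from h import *
st(); tgt([.52,.297,.044],66.3)"
```

```text
{'time_s': 11.733, 'tool_pos': [0.527, 0.293, 0.093], 'tool_rot': [179.903, -0.138, 65.984], 'qpos': [-46.814, 18.296, 18.128, 99.698, -6.308, 62.83, -50.691], 'force': [0.122, -0.559, 0.105], 'grip_width': 0.052}
[0.004, -0.026, 0.163, 0.001, -0.001, -0.002] mm 50.0
```

servo_tool(series=[[[0.004,-0.026,0,0,0,0,0.6],[0.004,-0.026,0.08,0,0,0,0.6],[0.004,-0.026,0.163,0,0,0,0.6],[0.004,-0.026,0.163,0,0,0,0.6],[0.004,-0.026,0.163,0,0,0,0],[0.004,-0.026,0.163,0,0,0,0],[0.004,-0.026,0.163,0,0,0,0],[0.004,-0.026,0.163,0,0,0,0],[0.004,-0.026,0.163,0,0,0,0],[0.004,-0.026,0.163,0,0,0,0],[0.004,-0.026,0.163,0,0,0,0],[0.004,-0.026,0.163,0,0,0,0]]], grip_force=55)

```text
time_s: 12.73
tool_pos: [0.5195, 0.2966, 0.0426]
tool_rot: [179.9, -0.1, 66.0]
force: [2.2, -2.0, 2.2]
grip_width: 0.0095
grasp_force: 55.0
```

servo_tool(series=[[[0,0,0,0,0,0,0],[0,0,0,0,0,0,0],[0,0,0,0,0,0,0],[0,0,0,0,0,0,0],[0,0,0,0,0,0,0]]], grip_force=55)

```text
time_s: 13.15
tool_pos: [0.5195, 0.2966, 0.0426]
tool_rot: [179.9, -0.1, 66.0]
force: [3.7, -3.3, 4.6]
grip_width: 0.0098
grasp_force: 55.0
```

servo_tool(series=[[[0,0,-0.02,0,0,0,0],[0,0,-0.06,0,0,0,0],[0,0,-0.12,0,0,0,0],[0,0,-0.18,0,0,0,0],[0,0,-0.26,0,0,0,0],[0,0,-0.34,0,0,0,0],[0,0,-0.42,0,0,0,0],[0,0,-0.5,0,0,0,0],[0,0,-0.58,0,0,0,0],[0,0,-0.65,0,0,0,0],[0,0,-0.68,0,0,0,0],[0,0,-0.68,0,0,0,0]]])

```text
time_s: 14.15
tool_pos: [0.5184, 0.2982, 0.2483]
tool_rot: [180.0, -0.2, 66.1]
force: [-0.3, -0.0, -3.4]
grip_width: 0.0097
grasp_force: 55.0
```

```bash
cat >> h.py <<'E'
def lip2tcp(lip,yaw,tilt):
    "TCP for a wished lip point; tray axes in tool: x=tool y, y=tool x, z=-tool z; lip is -110 x, -48 z of grasp, grasp 19 mm behind TCP"
    Q=Ro.from_euler('xyz',[180,0,yaw],degrees=True)*Ro.from_euler('x',tilt,degrees=True)
    return np.array(lip)-Q.apply([0,-.110,.048-.019])
E
python3 -c "
from h import *
st()
print(lip2tcp([.53,.04,.19],94,0),lip2tcp([.54,.04,.15],94,-30),lip2tcp([.54,.04,.15],94,-60))
tgt(lip2tcp([.53,.04,.19],94,0),94)"
```

```text
{'time_s': 14.15, 'tool_pos': [0.518, 0.298, 0.248], 'tool_rot': [179.951, -0.196, 66.127], 'qpos': [-48.509, 11.315, 18.742, 89.603, -3.753, 79.502, -53.307], 'force': [-0.316, -0.028, -3.445], 'grip_width': 0.01}
[0.63973205 0.04767321 0.219     ] [0.62056606 0.04563373 0.23011474] [0.56981246 0.04208469 0.25976279]
[-0.6, 0.708, 0.096, 0.001, -0.001, -0.155] mm 280.0
```

servo_tool(series=[[[-0.04,0.05,0,0,0,-0.01,0],[-0.1,0.12,0,0,0,-0.025,0],[-0.16,0.19,0,0,0,-0.04,0],[-0.22,0.26,0,0,0,-0.055,0],[-0.28,0.33,0,0,0,-0.07,0],[-0.34,0.4,0,0,0,-0.085,0],[-0.4,0.47,0,0,0,-0.1,0],[-0.46,0.54,0,0,0,-0.115,0],[-0.52,0.61,0,0,0,-0.13,0],[-0.56,0.66,0,0,0,-0.145,0],[-0.59,0.7,0,0,0,-0.152,0],[-0.6,0.708,0,0,0,-0.155,0]]])

```text
time_s: 15.15
tool_pos: [0.6391, 0.0427, 0.2435]
tool_rot: [-179.8, 0.1, 93.8]
force: [-0.1, -0.0, -3.4]
grip_width: 0.0097
grasp_force: 55.0
```

Run:
```python
from h import *
st()
for t in(0,15,25,40,50,65): tgt(lip2tcp([.535,.04,.2 if t==0 else .165 if t<40 else .15],94,-t),94,-t)
c=cam('side'); save(c,'s3.png')
```

```text
{'time_s': 15.15, 'tool_pos': [0.639, 0.043, 0.244], 'tool_rot': [-179.806, 0.122, 93.759], 'qpos': [-26.314, 17.624, 25.479, 83.559, -7.454, 80.709, 3.105], 'force': [-0.094, -0.026, -3.393], 'grip_width': 0.01}
[0.016, 0.02, 0.048, -0.001, 0.001, -0.001] mm 16.0
[0.015, -0.017, 0.074, -0.084, 0.001, -0.001] mm 23.0
[0.015, -0.055, 0.019, -0.14, 0.001, -0.001] mm 18.0
[0.015, -0.128, 0.002, -0.223, 0.001, -0.001] mm 39.0
[0.014, -0.185, -0.031, -0.279, 0.001, -0.001] mm 56.0
[0.014, -0.28, -0.06, -0.362, 0.001, -0.001] mm 86.0
```

View pics/s3.png

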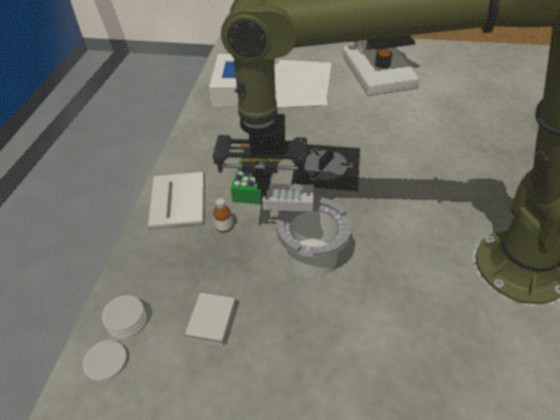

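The tray hangs level at (288,197) with all four vials in it, its lip over the drum mouth near (315,212). Now I'll tip it, keeping the lip in place.

servo_tool(series=[[[0.015,0.005,0.06,-0.03,0,0,0],[0.015,-0.015,0.07,-0.06,0,0,0],[0.015,-0.02,0.07,-0.085,0,0,0],[0.015,-0.035,0.045,-0.11,0,0,0],[0.015,-0.055,0.025,-0.14,0,0,0],[0.015,-0.075,0.02,-0.165,0,0,0],[0.015,-0.09,0.015,-0.185,0,0,0],[0.015,-0.11,0.01,-0.205,0,0,0],[0.015,-0.128,0.002,-0.223,0,0,0],[0.015,-0.145,-0.01,-0.24,0,0,0],[0.015,-0.165,-0.02,-0.26,0,0,0],[0.015,-0.185,-0.031,-0.28,0,0,0]]])

```text
time_s: 16.2
tool_pos: [0.6039, 0.0544, 0.2476]
tool_rot: [131.9, -0.3, 94.4]
force: [1.4, 1.1, -0.6]
grip_width: 0.0097
grasp_force: 55.0
```

Run:
```python
from h import *
st()
o=get_obs(); R=Ro.from_euler('xyz',o['tool_rot'],degrees=True); print('lip',o['tool_pos']+R.apply([0,-.11,.029]),'tilt',np.degrees(np.arccos(-R.as_matrix()[2,2])))
tgt(lip2tcp([.535,.04,.15],94,-68),94,-68)
c=cam('side'); save(c,'s4.png')
```

```text
{'time_s': 16.2, 'tool_pos': [0.604, 0.054, 0.248], 'tool_rot': [131.872, -0.265, 94.406], 'qpos': [-2.677, -17.288, -6.352, 130.491, 5.573, 18.784, -9.776], 'force': [1.373, 1.051, -0.643], 'grip_width': 0.01}
lip [0.55223054 0.0508633  0.14632794] tilt 48.12822948989137
[-0.03, -0.086, -0.172, -0.11, -0.003, -0.0] mm 58.0
```

View pics/s4.png

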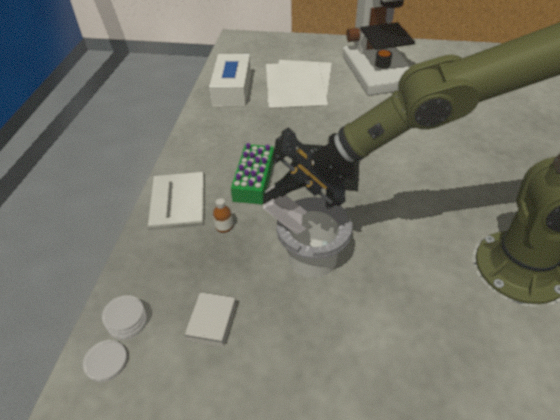

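The tray is tipped 48 degrees over the mouth, with its lip near (300,215) in the picture, and looks empty. Joint 2 is at its limit, so I won't tip further. I'll check the vials from both cameras.

Run:
```python
from h import *
a=cam('top')['frame'][170:290,215:335,::-1]; b=cam('side')['frame'][160:280,250:370,::-1]
cv2.imwrite('pics/c5.png',cv2.resize(np.hstack([a,b]),(800,400),interpolation=cv2.INTER_CUBIC)); st()
```

```text
{'time_s': 16.35, 'tool_pos': [0.602, 0.049, 0.242], 'tool_rot': [132.503, -0.142, 93.992], 'qpos': [-2.549, -17.165, -6.116, 130.67, 5.892, 19.139, -9.978], 'force': [-0.078, -0.119, -2.066], 'grip_width': 0.01}
```

View pics/c5.png

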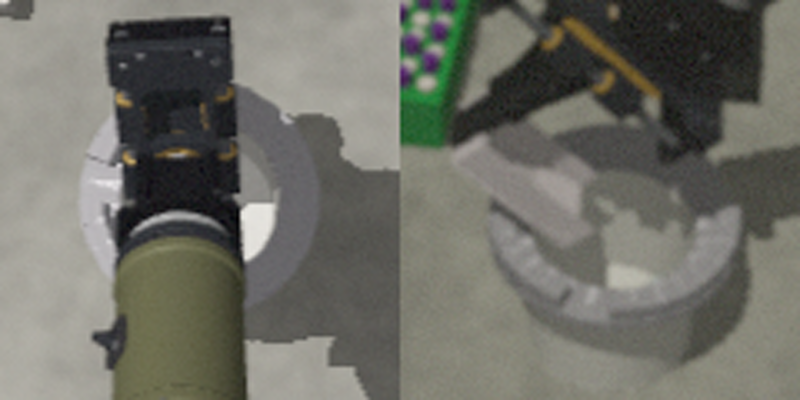

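The side view (right half) shows the tipped tray empty, at crop (530,190). The gripper hides the mouth in the top view. Level and raise the tray.

Run:
```python
from h import *
for t,z in((35,.16),(20,.18),(0,.21)): tgt(lip2tcp([.54,.042,z],94,-t),94,-t)
```

```text
[-0.01, 0.037, 0.018, 0.069, -0.001, -0.001] mm 13.0
[-0.01, 0.077, 0.072, 0.153, -0.001, -0.0] mm 32.0
[-0.01, 0.1, 0.126, 0.264, -0.001, -0.0] mm 48.0
```

servo_tool(series=[[[-0.005,0.01,0.005,0.02,0,0,0],[-0.01,0.025,0.01,0.045,0,0,0],[-0.01,0.037,0.018,0.069,0,0,0],[-0.01,0.05,0.036,0.097,0,0,0],[-0.01,0.064,0.054,0.125,0,0,0],[-0.01,0.077,0.072,0.153,0,0,0],[-0.01,0.083,0.085,0.18,0,0,0],[-0.01,0.089,0.1,0.21,0,0,0],[-0.01,0.095,0.112,0.24,0,0,0],[-0.01,0.1,0.126,0.264,0,0,0],[-0.01,0.1,0.126,0.264,0,0,0],[-0.01,0.1,0.126,0.264,0,0,0]]])

```text
time_s: 17.35
tool_pos: [0.6531, 0.0535, 0.242]
tool_rot: [179.7, -0.0, 94.3]
force: [0.5, -0.3, -2.8]
grip_width: 0.0094
grasp_force: 55.0
```

```bash
python3 -c "
from h import *
st(); tgt([.52,.297,.25],66.3)"
```

```text
{'time_s': 17.35, 'tool_pos': [0.653, 0.054, 0.242], 'tool_rot': [179.692, -0.046, 94.314], 'qpos': [-6.454, 18.258, -0.691, 81.06, 0.188, 80.374, -2.827], 'force': [0.482, -0.349, -2.783], 'grip_width': 0.009}
[0.843, -0.381, -0.028, 0.002, -0.001, 0.156] mm 278.0
```

Back to the tray's old place.

servo_tool(series=[[[0.1,-0.045,-0.02,0,0,0.018,0],[0.2,-0.09,-0.025,0,0,0.036,0],[0.3,-0.135,-0.028,0,0,0.054,0],[0.4,-0.18,-0.028,0,0,0.072,0],[0.5,-0.225,-0.028,0,0,0.09,0],[0.6,-0.27,-0.028,0,0,0.11,0],[0.7,-0.315,-0.028,0,0,0.128,0],[0.78,-0.35,-0.028,0,0,0.144,0],[0.843,-0.381,-0.028,0,0,0.156,0],[0.843,-0.381,-0.028,0,0,0.156,0],[0.843,-0.381,-0.028,0,0,0.156,0],[0.843,-0.381,-0.028,0,0,0.156,0]]])

```text
time_s: 18.35
tool_pos: [0.5197, 0.2947, 0.2529]
tool_rot: [179.6, -0.4, 66.1]
force: [0.2, -0.9, -1.6]
grip_width: 0.0098
grasp_force: 55.0
```

Run:
```python
from h import *
st(); tgt([.52,.297,.06],66.3)
c=cam('top'); P=cloud(c); a=c['frame'][170:290,215:335,::-1]; b=c['frame'][200:320,140:260,::-1]
cv2.imwrite('pics/c6.png',cv2.resize(np.hstack([a,b]),(800,400),interpolation=cv2.INTER_CUBIC))
```

```text
{'time_s': 18.35, 'tool_pos': [0.52, 0.295, 0.253], 'tool_rot': [179.555, -0.381, 66.128], 'qpos': [-25.821, 11.057, -7.382, 88.778, 1.603, 79.697, -57.213], 'force': [0.228, -0.899, -1.586], 'grip_width': 0.01}
[0.003, -0.007, 0.643, 0.002, -0.002, -0.001] mm 193.0
```

View pics/c6.png

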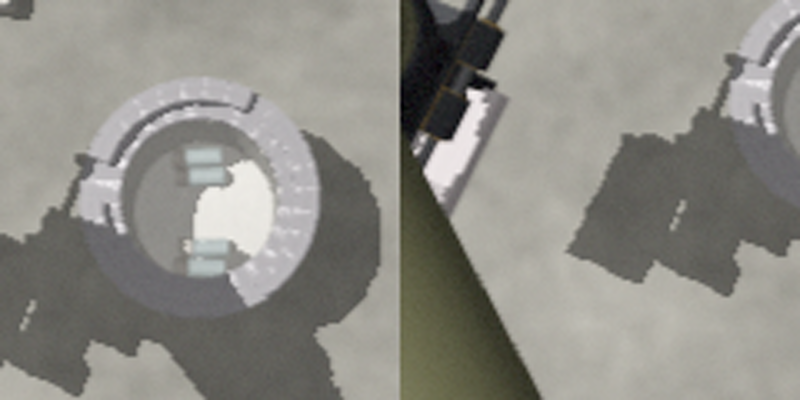

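All four vials lie on the drum's floor, at crop (205,155), (208,175), (210,248) and (207,267). I'll lower the tray.

servo_tool(series=[[[0,0,0.08,0,0,0,0],[0,0,0.18,0,0,0,0],[0,0,0.28,0,0,0,0],[0,0,0.38,0,0,0,0],[0,0,0.48,0,0,0,0],[0,0,0.56,0,0,0,0],[0,0,0.62,0,0,0,0],[0,0,0.65,0,0,0,0],[0,0,0.67,0,0,0,0],[0,0,0.67,0,0,0,0],[0,0,0.67,0,0,0,0]]])

```text
time_s: 19.32
tool_pos: [0.5225, 0.2961, 0.0518]
tool_rot: [179.6, -0.4, 66.1]
force: [-0.6, -0.3, -2.1]
grip_width: 0.0097
grasp_force: 55.0
```

servo_tool(series=[[[0,0,0.01,0,0,0,0],[0,0,0.02,0,0,0,0],[0,0,0.026,0,0,0,0],[0,0,0.03,0,0,0,0],[0,0,0.03,0,0,0,0],[0,0,0.03,0,0,0,0]]])

```text
time_s: 19.82
tool_pos: [0.5221, 0.2965, 0.0427]
tool_rot: [179.7, -0.4, 66.1]
force: [-0.6, -1.3, 3.9]
grip_width: 0.0095
grasp_force: 55.0
```

Bearing on the bench (+3.9 N). Release to a modest opening and rise.

servo_tool(series=[[[0,0,0,0,0,0,0.5],[0,0,0,0,0,0,0.5],[0,0,0,0,0,0,0.5],[0,0,0,0,0,0,0.5],[0,0,0,0,0,0,0.5],[0,0,-0.1,0,0,0,0.5],[0,0,-0.2,0,0,0,0.5],[0,0,-0.3,0,0,0,0.5],[0,0,-0.4,0,0,0,0.5],[0,0,-0.5,0,0,0,0.5],[0,0,-0.6,0,0,0,0.5],[0,0,-0.6,0,0,0,0.5]]])

```text
time_s: 20.82
tool_pos: [0.5232, 0.2974, 0.2291]
tool_rot: [179.3, -0.9, 66.1]
force: [1.8, 0.9, 1.2]
grip_width: 0.0432
grasp_force: 0.0
```

Run:
```python
from h import *
st(); c=cam('side'); save(c,'s7.png'); P=cloud(c)
m=(abs(P[...,0]-.47)<.09)&(abs(P[...,1]-.31)<.09)&(P[...,2]>.012)&(P[...,2]<.1); q=P[m]; print('tray',np.percentile(q[:,2],99),cv2.minAreaRect((q[:,:2]*1000).astype(np.float32)))
T=cam('top'); P=cloud(T); m=(abs(P[...,0]-.515)<.06)&(abs(P[...,1]+.32)<.06)&(P[...,2]>.045)&(P[...,2]<.09); q=P[m]; print('bar',q.mean(0),np.percentile(q[:,2],[50,98]))
```

```text
{'time_s': 20.817, 'tool_pos': [0.523, 0.297, 0.229], 'tool_rot': [179.334, -0.907, 66.097], 'qpos': [-25.612, 11.722, -7.605, 90.711, 1.649, 76.549, -57.322], 'force': [1.803, 0.894, 1.18], 'grip_width': 0.043}
tray 0.08097589114281561 ((472.77734375, 320.60614013671875), (58.4605712890625, 116.55859375), 66.06015014648438)
bar [ 0.51723921 -0.31509235  0.05477441] [0.05518694 0.05995768]
```

View pics/s7.png

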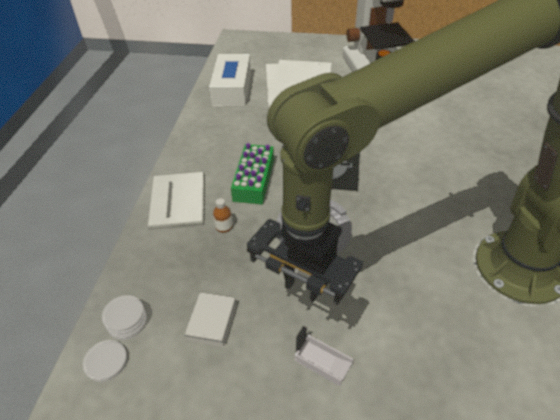

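The empty tray stands upright at (322,355), with its tab's top at 81 mm. The arm is clear of everything, and the rack, bottle and slide box are where they began. Handing in.

```bash
python3 -c "
from h import *
print(env.sign_off())"
```

```text
the job is handed in; nothing more can be done
None
```

The job is handed in, with no verdict returned: the lid lies flat on the mat, all four vials are in the drum, the empty tray stands upright on the bench, and the bystanders are unmoved; the lugs began about 8° from the notches, not over 25° as stated, so I turned the lid by 8°.

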